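Bring the cart wheel's valve to the bottom, stem up

TASK

The wheel of the shop's delivery cart is on the wheel stand with a new tyre that has yet to be pumped up: turn it until the valve is at the very bottom, right under the hub, with its stem pointing straight up so the pump can be pushed down onto it. Push the wheel round gently by its spokes with your fingertips, in at least two pushes with the fingers drawn clear of the wheel between them; pinch nothing, and keep off the valve and the slack tyre. Leave everything else on the bench where it is, and finish with the wheel at rest and your fingers clear.

Things in the scene. Friction and masses are not known exactly. Their poses are not given: they have to be found in the camera images.
- stand: Wheel stand bolted to the bench: a grey portal frame on the wheel's far side, its two uprights at y = +/-190 mm, 200 mm tall, and a flat cross bar that carries the axle (all at x = 31 to 56 mm), on flat floor bars 8 mm high. Origin on the bench right under the hub, in the wheel's middle plane; x along the axle, away from the robot to within 18 deg; y left, z up. Axle nut (24 mm) and end reach x = -42 mm.
- wheel: Light grey moulded wheel; origin at hub centre, 190 mm above the bench, x along the axle. Turns either way without end, about x; drag 0.15 N m holds it where left. Hub 54 mm across, 56 long. Five straight spokes 14 mm thick, 72 deg apart, reach to the rim (inside radius 114 mm); in x they reach +/-26 mm near the hub, 18 at the rim. Valve midway between two spokes, towards the wheel's own -z.
- tyre: Black pneumatic tyre on the wheel, origin at the hub centre; 338 mm outside diameter, 40 mm wide (20 mm either side of the wheel's middle plane), inner edge at radius 129 mm. Its top is 359 mm above the bench. Not to be pushed on.
- valve: Black rubber tyre valve, 11 mm across and 40 mm long (18 mm collar at its foot), with a small brass end. Origin at its foot on the inside of the rim, 114 mm from the hub centre; it turns with the wheel. Its z runs along the stem towards the hub: when this z points straight up, the valve is at the very bottom of the wheel. Not to be pushed on.
- valve_tip (a point): Brass end of the valve stem, 40 mm from its foot, 74 mm from the hub centre.
- palm_box: Round palm-leaf box with its lid on, 71 mm across, 67 mm high, loose on the bench beside the stand; origin under its centre. To be left alone.
- gauge: Tyre pressure gauge lying on its back, loose: dial case 52 mm across and 26 mm high, with a brass stem to 94 mm from the case's centre along its x; origin under the case's centre. To be left alone.
- soap_jar: Jar of tyre soap, 58 mm across, 75 mm high, loose; origin under its centre. To be left alone.
- spanner: Steel open-ended spanner 170 mm long, lying loose on the bench; origin under its middle, x along its length. To be left alone.

How it is judged (in metres and radians):
On the way, in this order (a step that is already met when the one before it is completed fails the run):
1. the fingers push the wheel and the valve's end has moved at least 20 mm (contact force between the fingers and wheel above 0.3 N and distance of valve_tip from where it was at the start of the episode above 0.02 m), for 0.02 s.
2. the fingers are drawn clear of the wheel, out from among the spokes (contact force between the fingers and wheel below 0.05 N and (x of the grasp point in the frame of stand below -0.035 m or x of the grasp point in the frame of stand above 0.035 m)), for 0.1 s.
3. the fingers push the wheel again (contact force between the fingers and wheel above 0.3 N), for 0.02 s.
At the end, for the whole second after the job is handed in: The valve is at the bottom of the wheel with its stem within 6 degrees of straight up, the wheel is at rest, and the palm box, jar, gauge and spanner are within 20 mm of where they started (angle between valve's own z axis and vertical below 0.105 rad and angular speed of wheel below 0.05 rad/s and distance of each of palm_box, soap_jar, gauge, spanner from where it was at the start of the episode below 0.02 m); the robot touches nothing.
It fails at once if the tyre is pushed with more than 5 N (contact force between any of the fingers, the arm and tyre above 5 N).
It fails at once if the valve is pushed with more than 3 N (contact force between any of the fingers, the arm and valve above 3 N).
It fails at once if the wheel is pinched or shoved with more than 35 N (contact force between any of the fingers, the arm and wheel above 35 N).
It fails at once if a bystander is lifted, carried or knocked more than 30 mm (distance of any of palm_box, soap_jar, gauge, spanner from where it was at the start of the episode above 0.03 m).
It also fails if it takes over 61 s, if anything falls off the work surface, if the arm or the gripper's body presses on something with over 40 N, if the wrist force passes 120 N, or if a joint passes its speed limit or range.

ROBOT

A 6-joint arm with a two-finger parallel gripper is mounted at the origin on the work surface. World frame = base frame: x ahead of the robot, y to its left, z up, the work surface at z = 0. Lengths are in mm, angles in rad, forces in N, time in s.
With the tool pointing down it reaches from about 350 to 975 mm from the base axis. Payload 7.1 kg.
Tool frame: the origin (TCP) lies on the front face of the gripper's body, between the roots of the fingers; the fingertips stand 80 mm ahead of it and the grasp point (between the pads) lies 61 mm ahead of it; z points along the fingers, y is the line along which they close (so a half turn about z gives the same grasp; the last joint's range is limited). The gripper opens to 88 mm and grips with 3 to 60 N. Pads are 20 mm wide; open, the fingers measure 115 mm over their backs; the gripper's body (75 mm by 178 mm) begins 61 mm behind the grasp point.
Start: joints at [-1.249, 0.423, 1.63, -0, 1.089, -0.019], TCP at [208.918, -589.032, 302.675] pointing down, gripper open.
Joint ranges: [-3, 3], [-0.9, 2.11], [0.09, 2.58], [-1.31, 4.45], [0.11, 2.69], [-2.54, 2.54]. Speed limits (rad/s): [2.39, 2.39, 3.01, 3.14, 3.14, 3.14].

INTERFACE

Orientations are given as a rotation vector (axis times angle).
In Python, from workcell import readout, vision, close_job gives the robot as it stands.
- The arm moves only by the tool servo_tool, never from a script. Its argument "plan" is a list that holds one entry, the list of rows, each a list of 7 numbers: the gripper command: -1 is fully open, 1 is shut, values between are in proportion, then the shift along the world's x, y, z in units of 40 mm (1.0 is 40 mm), then the turn, a rotation vector about the world's x, y, z in units of 5 degrees (1.0 is 5 degrees). A call has 1 to 5 rows; each row shifts and turns the commanded pose from where the row before left it; what a row does not reach is not made up. A row lasts 1/12 s, in which the tool goes at most 41.7 mm and 7.16 degrees, less where a joint would pass 70% of its speed; a pose out of reach is approached as far as the arm can. A call is refused whole if a number of a shift passes 1 or a number of a turn 1, either way. A call with a gripper value outside its range is refused whole. The fingers move at their own pace and stop on an object; the grip force is fixed at half the most. Time passes only in rows, so rows that do not move let the fingers close. It gives the time, the measured TCP pose, the force, the opening and the grip force at its end, in the units of the state.
- readout.get_obs(): the state, without advancing time (a new reading comes with each control period).
- vision.get_image(name): name is "scene" or "top"; returns the picture (420x560x3 uint8, red, green, blue); there is no depth.
- vision.camera_params(name): a dict with "fx", "fy", "cx", "cy" (pixels), "D" ([k1, k2, p1, p2, k3] as OpenCV has them; the pictures are not rectified), "rvec" (rotation vector, rad) and "tvec" (3), from world to camera coordinates, as OpenCV has them. Camera axes: x right, y down, z forward; pixel columns grow to the right and rows downward; lengths in mm; the calibration is good to about 2 mm. A picture is of the moment at which its call begins. camera_params takes no time and is no camera call.
- close_job(): hands the job in; it is judged then, once.
The state is a dict: "t": time; "qpos": joint angles; "qvel": joint speeds; "joint_torque": joint torques, N m; "ee_pos": TCP position; "orientation": TCP orientation; "ft_force": force on the tool from outside, world axes, zero at the start; "moment": the same for the moment, N m; "width": finger opening in mm; "grasp_force": force on a finger pad.
Only numpy, scipy, OpenCV 4.12 (cv2) and the standard library are available. Lean on these libraries where they do the work, as an engineer would, in place of code of your own. Each camera call takes 0.05 s, during which the arm holds its last target. There are 200 camera calls.

## Working session

There is one attempt and no reset: what is moved stays moved. The work goes in short steps, Python scripts to look and compute and a tool call to move; the robot and the scene stay as the last step left them, time stands still between calls to the robot, and variables do not carry over. Pictures are saved under pics/ and viewed, at most 10 in all, crops included, and the job is handed in when it is done.

Besides the shell and the picture viewer there is one more tool, called after "Emit:" as name(argument=value, ...), one argument or row to a line, values as JSON. servo_tool: Moves the arm, as the interface text tells. Its arguments: {"type":"object","properties":{"plan":{"type":"array"}},"required":["plan"]}

```bash
mkdir -p pics; python3 - <<'E'
from workcell import readout, vision
import cv2
for n in("scene","top"):
    cv2.imwrite(f"pics/{n}0.png",vision.get_image(n)[:,:,::-1]); print(n,vision.camera_params(n))
o=readout.get_obs();print(o)
E
```

```text
scene {'fx': 402.791081996408, 'fy': 402.791081996408, 'cx': 280.0337448441476, 'cy': 215.52775123834346, 'D': array([0.025636, 0.      , 0.      , 0.      , 0.      ]), 'rvec': array([ 0.51961238, -2.95483831,  0.62789563]), 'tvec': array([514.61391651, 175.40645205, 941.84219453])}
top {'fx': 379.96612014960755, 'fy': 379.96612014960755, 'cx': 285.1668307049716, 'cy': 204.39493791824796, 'D': array([-0.04094202,  0.        ,  0.        ,  0.        ,  0.        ]), 'rvec': array([ 2.13623186, -2.17537272,  0.17948808]), 'tvec': array([  21.97804643,  530.32304148, 1009.02130974])}
{'t': 0.1, 'qpos': array([-1.24896599e+00,  4.23775335e-01,  1.63058421e+00, -4.68972143e-06,
        1.08857714e+00, -1.89890912e-02]), 'qvel': array([-0.00057169, -0.00080486, -0.0028612 , -0.00072069, -0.00136495,
        0.00050009]), 'joint_torque': array([ 8.54367663e-04, -5.45610988e+01, -2.74325430e+01,  6.45421771e-02,
        1.88072986e-02, -3.58375303e-05]), 'ee_pos': array([ 208.82323417, -588.68406105,  301.98407211]), 'orientation': array([-3.09477845e+00, -5.32548727e-01,  3.24771954e-04]), 'ft_force': array([-0.49146984, -0.50490962, -0.01835604]), 'moment': array([0.03005122, 0.01041235, 0.00327911]), 'grasp_force': 0.0, 'width': 87.74915926917099}
```

View pics/scene0.png

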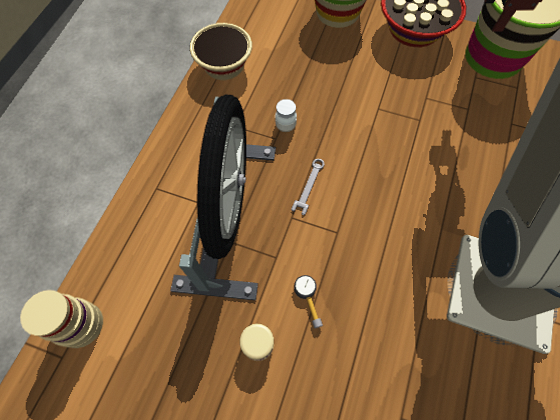

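View pics/top0.png

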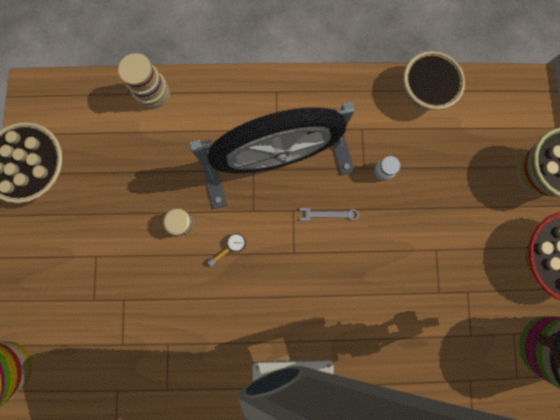

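```bash
python3 - <<'E'
import cv2,numpy as np
a=cv2.imread("pics/top0.png")[95:215,190:360]; b=cv2.imread("pics/scene0.png")[90:300,170:280]
a=cv2.resize(a,None,fx=4.7,fy=4.7,interpolation=cv2.INTER_CUBIC)
b=cv2.resize(b,None,fx=2.8,fy=2.8,interpolation=cv2.INTER_CUBIC)
a=cv2.convertScaleAbs(a,alpha=1.6)
cv2.imwrite("pics/topc.png",a);
b=cv2.imread("pics/scene0.png")[90:265,190:280]
b=cv2.resize(b,None,fx=3.4,fy=3.4,interpolation=cv2.INTER_CUBIC);cv2.imwrite("pics/scenec.png",b)
E
```

```text
(no output)
```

View pics/topc.png

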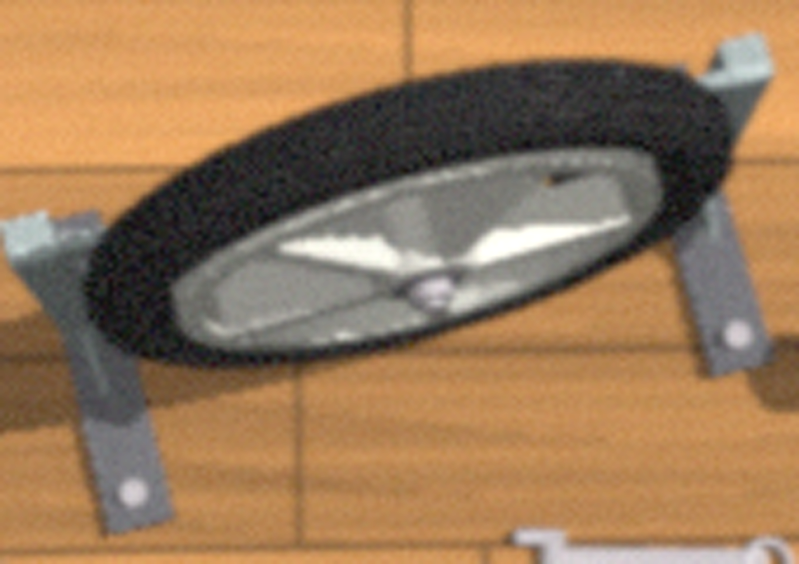

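View pics/scenec.png

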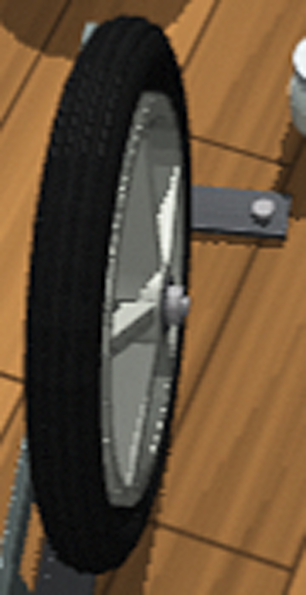

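```bash
cat > h.py <<'E'
import numpy as np,cv2
from workcell import readout,vision
from scipy.optimize import least_squares
P={n:vision.camera_params(n) for n in("scene","top")}
def proj(n,p):
    c=P[n];K=np.array([[c['fx'],0,c['cx']],[0,c['fy'],c['cy']],[0,0,1.]])
    return cv2.projectPoints(np.array(p,float).reshape(-1,1,3),c['rvec'],c['tvec'],K,c['D'])[0][:,0]
def W(s,p):
    x,y,w=s;p=np.array(p,float).reshape(-1,3);c,sn=np.cos(w),np.sin(w)
    return np.c_[x+c*p[:,0]-sn*p[:,1],y+sn*p[:,0]+c*p[:,1],p[:,2]]
def rad(a,r,x=0): return [x,r*np.sin(a),190-r*np.cos(a)]   # a: angle from bottom, towards +y
def overlay(n,s,a,img):
    im=img.copy();k=4;im=cv2.resize(im,None,fx=k,fy=k,interpolation=cv2.INTER_CUBIC)
    def L(p,col):
        q=(proj(n,W(s,p))*k+k/2).astype(int); cv2.polylines(im,[q.reshape(-1,1,2)],False,col,1)
    t=np.linspace(0,2*np.pi,80)
    L([rad(u,114,-18) for u in t],(0,255,0));L([rad(u,169,0) for u in t],(255,0,255))
    for i in range(5):
        b=a+np.pi/5+i*2*np.pi/5; L([rad(b,27,-26),rad(b,114,-18)],(0,0,255))
    L([rad(a,114),rad(a,74)],(0,255,255)); L([[0,0,190],[-42,0,190]],(255,255,0))
    for sg in(1,-1): L([[43,190*sg,0],[43,190*sg,200]],(255,128,0))
    return im
E
python3 - <<'E'
from h import *
c=lambda u,v:np.array([u/4.7+190,v/4.7+95])
ul,ur,nut,tip=c(28,235),c(743,58),c(435,290),c(548,181)
nut2=np.array([178/3.4+190,303/3.4+90])
f=lambda s:np.r_[(proj('top',W(s[:3],[[43,190,200],[43,-190,200],[-42,0,190]]))-[ul,ur,nut]).ravel(),(proj('scene',W(s[:3],[[-42,0,190]]))-nut2).ravel(),
 (proj('top',W(s[:3],rad(s[3],74)))-tip).ravel()]
best=min((least_squares(f,[600,0,0,a],x_scale=[100,100,.1,.1]) for a in(-2.5,-2,-1.5)),key=lambda r:r.cost)
s=best.x;print(s,np.degrees(s[2:]),best.fun.round(1))
np.save('s.npy',s)
t=overlay('top',s[:3],s[3],cv2.imread('pics/top0.png'))[360:900,740:1440]
cv2.imwrite('pics/ov.png',t)
# bystanders
def gp(n,u,z):
    return least_squares(lambda q:(proj(n,[q[0],q[1],z])-u).ravel(),[600,0]).x
for nm,u,z in(('box',(177,222),67),('gauge',(236,242),26),('gstem',(211,262),13),('jar',(389,167),75),('spL',(303,214),5),('spR',(354,215),5)): print(nm,gp('top',u,z).round())
E
```

```text
[ 6.60864757e+02  3.15248021e+01  2.43731551e-01 -1.68521119e+00] [ 13.96478919 -96.55548866] [-0.4 -1.4  0.2 -2.  -0.6  1.7  1.5  0.2  0.4 -0. ]
box [484. 301.]
gauge [430. 149.]
gstem [377. 220.]
jar [ 623. -272.]
spL [507. -38.]
spR [ 502. -184.]
```

View pics/ov.png

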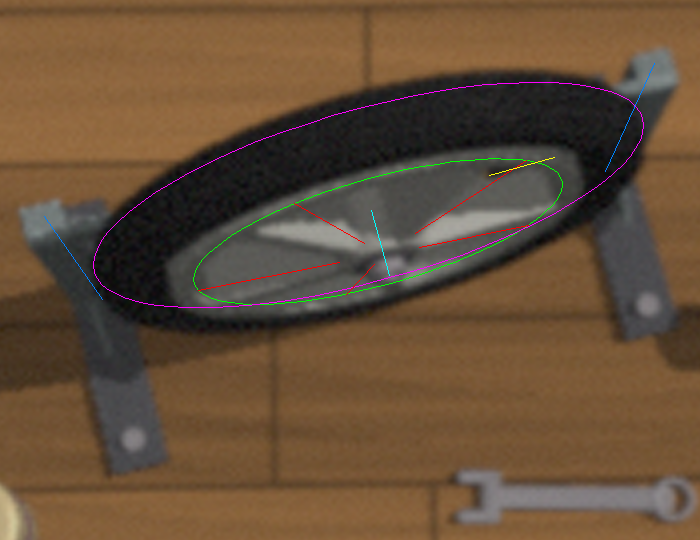

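```bash
cat >> h.py <<'E'
def rect(n,s,img,x=-20,R=180,k=1.1):
    N=int(2*R*k);u,v=np.meshgrid(np.arange(N),np.arange(N))
    y=R-u/k;z=190+R-v/k   # seen from robot: left=+y
    q=proj(n,W(s,np.c_[np.full(N*N,x),y.ravel(),z.ravel()])).reshape(N,N,2).astype(np.float32)
    o=cv2.remap(img,q[...,0],q[...,1],cv2.INTER_CUBIC)
    o=cv2.convertScaleAbs(o,alpha=1.5)
    for r in(129,):cv2.circle(o,(N//2,N//2),int(r*k),(0,255,0),1)
    return o
E
python3 - <<'E'
from h import *
s=np.load('s.npy')[:3]
for n in P:
    R=cv2.Rodrigues(P[n]['rvec'])[0];print(n,(-R.T@P[n]['tvec']).round())
cv2.imwrite('pics/rect.png',np.hstack([rect(n,s,cv2.imread(f'pics/{n}0.png')) for n in('top','scene')]))
E
```

```text
scene [403. 385. 934.]
top [ 380.   36. 1074.]
```

View pics/rect.png

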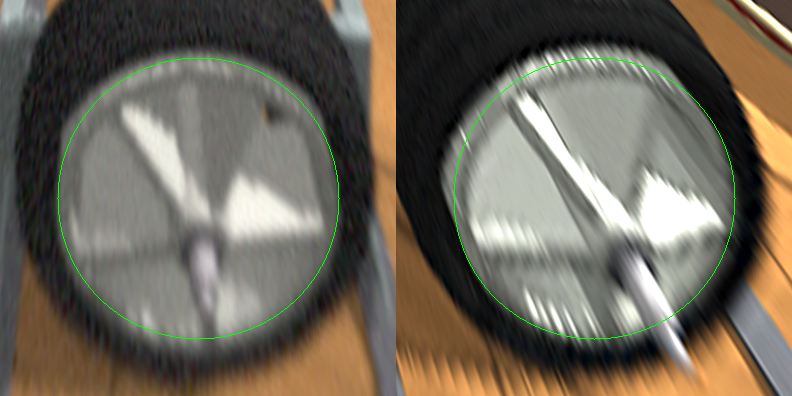

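The stand comes out at about (661, 31) with yaw 14°. In the rectified view the spokes sit at roughly 58, 130, 202, 274 and 346°, and the valve is about 22° above horizontal on the right. The wheel therefore has to turn about 112° clockwise as seen by the robot. I'll push down on the right-hand spokes with closed, horizontal fingers.

Emit:
servo_tool(
  plan=[
    [[1,0.35,0.75,0,0,0,-1],[1,0.35,0.75,0,0.24,-0.97,0],[1,0.35,0.75,0,0.24,-0.97,0],[1,0.35,0.75,0,0.24,-0.97,0],[1,0.35,0.75,0,0.24,-0.97,0]],
  ],
)

```text
t: 0.52
ee_pos: [279.5, -437.6, 302.7]
orientation: [-3.029, -0.386, -0.541]
ft_force: [-0.0, -0.1, 0.5]
width: 58.1
grasp_force: 0.0
```

Emit:
servo_tool(
  plan=[
    [[1,0.35,0.75,0,0.24,-0.97,0],[1,0.35,0.75,0,0.24,-0.97,0],[1,0.35,0.75,0,0.24,-0.97,0],[1,0.35,0.75,0,0.24,-0.97,0],[1,0.35,0.75,0,0.24,-0.97,0]],
  ],
)

```text
t: 0.93
ee_pos: [349.1, -287.9, 302.9]
orientation: [-2.8, -0.356, -1.167]
ft_force: [0.2, 0.3, -0.4]
width: 24.4
grasp_force: 0.0
```

Emit:
servo_tool(
  plan=[
    [[1,0.35,0.75,0,0.24,-0.97,0],[1,0.35,0.75,0,0.24,-0.97,0],[1,0.35,0.75,0,0.24,-0.97,0],[1,0.35,0.75,0,0.24,-0.97,0],[1,0.35,0.75,0,0.24,-0.97,0]],
  ],
)

```text
t: 1.35
ee_pos: [418.9, -138.5, 303.1]
orientation: [-2.451, -0.311, -1.723]
ft_force: [0.6, -0.5, 0.2]
width: 0.5
grasp_force: 0.0
```

Emit:
servo_tool(
  plan=[
    [[1,0,0,0,0.24,-0.97,0],[1,0,0,0,0.24,-0.97,0],[1,0,0,0,0.24,-0.97,0],[1,0,0,0,0.24,-0.97,0],[1,0,0,0,0,0,0]],
  ],
)

```text
t: 1.77
ee_pos: [418.9, -139.1, 300.3]
orientation: [-2.096, -0.262, -2.095]
ft_force: [-0.9, 0.4, -0.8]
width: 0.2
grasp_force: 0.0
```

```bash
cat >> h.py <<'E'
def state():
    from scipy.spatial.transform import Rotation as Ro
    o=readout.get_obs();s=np.load('s.npy');R=Ro.from_rotvec(o['orientation']).as_matrix()
    c,sn=np.cos(s[2]),np.sin(s[2]);Q=np.array([[c,sn,0],[-sn,c,0],[0,0,1]])
    loc=lambda p:(Q@(p-[s[0],s[1],0])).round(1)
    print('t',o['t'],'q',o['qpos'].round(2),'tcp',o['ee_pos'].round(1),'\nlocal R\n',(Q@R).round(3),'\nlocal tcp',loc(o['ee_pos']),'tip',loc(o['ee_pos']+80*R[:,2]),'F',o['ft_force'].round(1),o['width'])
E
python3 -c "from h import *;state()"
```

```text
t 1.7667 q [-0.82  0.55  2.47  2.07  1.51 -1.47] tcp [ 418.9 -139.1  300.3] 
local R
 [[ 0.001 -0.001  1.   ]
 [ 0.006 -1.    -0.001]
 [ 1.     0.006 -0.001]] 
local tcp [-276.  -107.2  300.3] tip [-196.  -107.3  300.2] F [-0.9  0.4 -0.8] 0.17410526247402047
```

Emit:
servo_tool(
  plan=[
    [[1,0.72,0.88,-0.24,0,0,0],[1,0.72,0.88,-0.24,0,0,0],[1,0.72,0.88,-0.24,0,0,0],[1,0.72,0.88,-0.24,0,0,0],[1,0,0,0,0,0,0]],
  ],
)

```text
t: 2.18
ee_pos: [522.4, -8.1, 268.9]
orientation: [-2.089, -0.282, -2.089]
ft_force: [-0.9, -0.1, 0.8]
width: 0.4
grasp_force: 0.0
```

```bash
python3 - <<'E'
from h import *
state()
s=np.load('s.npy')[:3]
im=[]
for n in('top','scene'):
    i=vision.get_image(n)[:,:,::-1].copy();cv2.imwrite(f'pics/{n}1.png',i);im.append(rect(n,s,i))
cv2.imwrite('pics/rect1.png',np.hstack(im))
E
```

```text
t 2.1833 q [-0.26  0.65  2.4   2.63  1.49 -1.54] tcp [522.4  -8.1 268.9] 
local R
 [[ 0.001  0.014  1.   ]
 [ 0.011 -1.     0.014]
 [ 1.     0.011 -0.001]] 
local tcp [-143.9   -5.1  268.9] tip [-63.9  -4.  268.8] F [-0.9 -0.1  0.8] 0.4439012615555262
```

View pics/rect1.png

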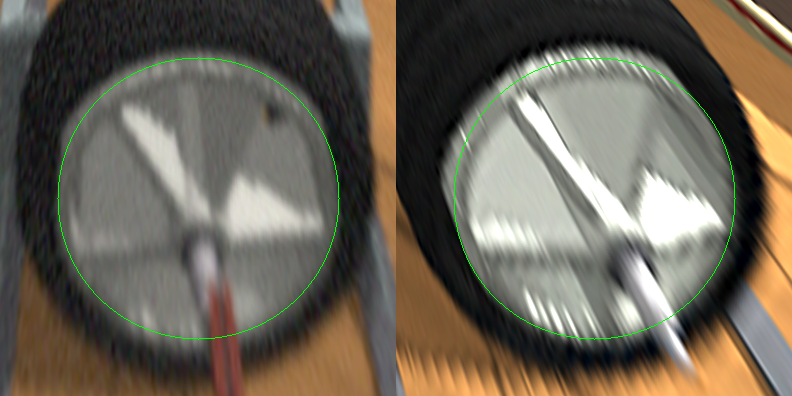

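Emit:
servo_tool(
  plan=[
    [[1,0.3,0.1,-0.1,0,0,0],[1,0.4,0.14,-0.07,0,0,0],[1,0.4,0.14,0,0,0,0],[1,0.4,0.15,0,0,0,0],[1,0,0,0,0,0,0]],
  ],
)

```text
t: 2.7
ee_pos: [582.1, 2.1, 263.8]
orientation: [-2.096, -0.264, -2.104]
ft_force: [0.4, 0.4, 1.1]
width: 0.3
grasp_force: 0.0
```

```bash
python3 -c "from h import *;state()"
```

```text
t 2.7 q [-0.18  0.67  2.29  2.72  1.4  -1.51] tcp [582.1   2.1 263.8] 
local R
 [[-0.002 -0.005  1.   ]
 [ 0.012 -1.    -0.005]
 [ 1.     0.012  0.002]] 
local tcp [-83.6  -9.5 263.8] tip [ -3.6  -9.9 263.9] F [0.4 0.4 1.1] 0.25526343559593645
```

```bash
cat >> h.py <<'E'
def rows(pts):  # local (x,y,z) tip waypoints, from first
    s=np.load('s.npy');p=W(s[:3],pts)
    for d in np.diff(p,axis=0)/40: print(d.round(2).tolist())
def arc(t0,t1,st,r=78,x=-3): return [[x,-r*np.cos(t),190+r*np.sin(t)] for t in np.radians(np.linspace(t0,t1,st+1))]
E
python3 -c "
from h import *
rows([[-3.6,-9.9,263.8]]+arc(76,12,14))"
```

```text
[0.07, -0.21, 0.05]
[0.04, -0.14, -0.04]
[0.04, -0.14, -0.06]
[0.03, -0.14, -0.07]
[0.03, -0.13, -0.08]
[0.03, -0.12, -0.09]
[0.03, -0.12, -0.1]
[0.03, -0.11, -0.11]
[0.02, -0.1, -0.12]
[0.02, -0.09, -0.12]
[0.02, -0.08, -0.13]
[0.02, -0.07, -0.14]
[0.01, -0.06, -0.14]
[0.01, -0.05, -0.15]
[0.01, -0.04, -0.15]
```

Emit:
servo_tool(
  plan=[
    [[1,0.07,-0.21,0.05,0,0,0],[1,0.04,-0.14,-0.04,0,0,0],[1,0.04,-0.14,-0.06,0,0,0],[1,0.03,-0.14,-0.07,0,0,0],[1,0.03,-0.13,-0.08,0,0,0]],
  ],
)

```text
t: 3.12
ee_pos: [587.5, -27.2, 254.2]
orientation: [-2.098, -0.266, -2.098]
ft_force: [-1.7, 2.7, 0.3]
width: 0.2
grasp_force: 1.0
```

```bash
python3 -c "from h import *;state()"
```

```text
t 3.1167 q [-0.25  0.69  2.26  2.64  1.41 -1.49] tcp [587.5 -27.2 254.2] 
local R
 [[ 0.001 -0.002  1.   ]
 [ 0.011 -1.    -0.002]
 [ 1.     0.011 -0.001]] 
local tcp [-85.3 -39.3 254.2] tip [ -5.3 -39.5 254.1] F [-1.7  2.7  0.3] 0.2200665058911909
```

Emit:
servo_tool(
  plan=[
    [[1,0.03,-0.12,-0.09,0,0,0],[1,0.03,-0.12,-0.1,0,0,0],[1,0.03,-0.11,-0.11,0,0,0],[1,0.02,-0.1,-0.12,0,0,0],[1,0.02,-0.09,-0.12,0,0,0]],
  ],
)

```text
t: 3.53
ee_pos: [593.3, -47.9, 232.4]
orientation: [-2.096, -0.267, -2.098]
ft_force: [-0.1, 1.4, 2.0]
width: 0.4
grasp_force: 1.0
```

Emit:
servo_tool(
  plan=[
    [[1,0.02,-0.08,-0.13,0,0,0],[1,0.02,-0.07,-0.14,0,0,0],[1,0.01,-0.06,-0.14,0,0,0],[1,0.01,-0.05,-0.12,0,0,0],[1,0,-0.02,-0.05,0,0,0]],
  ],
)

```text
t: 3.95
ee_pos: [595.6, -59.0, 208.8]
orientation: [-2.098, -0.266, -2.097]
ft_force: [0.7, 1.2, 1.6]
width: 0.3
grasp_force: 0.9
```

```bash
python3 -c "from h import *;state()"
```

```text
t 3.95 q [-0.33  0.81  2.21  2.57  1.47 -1.52] tcp [595.6 -59.  208.8] 
local R
 [[ 0.002 -0.002  1.   ]
 [ 0.01  -1.    -0.002]
 [ 1.     0.01  -0.001]] 
local tcp [-85.2 -72.1 208.8] tip [ -5.2 -72.3 208.7] F [0.7 1.2 1.6] 0.2574481222921692
```

Emit:
servo_tool(
  plan=[
    [[1,0,0.03,0.15,0,0,0],[1,-0.4,-0.1,0,0,0,0],[1,-0.7,-0.18,0,0,0,0],[1,-0.7,-0.18,0,0,0,0],[1,0,0,0,0,0,0]],
  ],
)

```text
t: 4.37
ee_pos: [520.0, -76.0, 215.5]
orientation: [-2.101, -0.262, -2.093]
ft_force: [0.7, -0.1, -0.5]
width: 0.4
grasp_force: 0.0
```

```bash
python3 - <<'E'
from h import *
state()
s=np.load('s.npy')[:3]
im=[]
for n in('top','scene'):
    i=vision.get_image(n)[:,:,::-1].copy();cv2.imwrite(f'pics/{n}2.png',i);im.append(rect(n,s,i))
cv2.imwrite('pics/rect2.png',np.hstack(im))
E
```

```text
t 4.3667 q [-0.45  0.81  2.34  2.45  1.58 -1.59] tcp [520.  -76.  215.5] 
local R
 [[ 0.005 -0.003  1.   ]
 [ 0.008 -1.    -0.003]
 [ 1.     0.008 -0.005]] 
local tcp [-162.7  -70.4  215.5] tip [-82.7 -70.7 215.2] F [ 0.7 -0.1 -0.5] 0.44389330186516784
```

View pics/rect2.png

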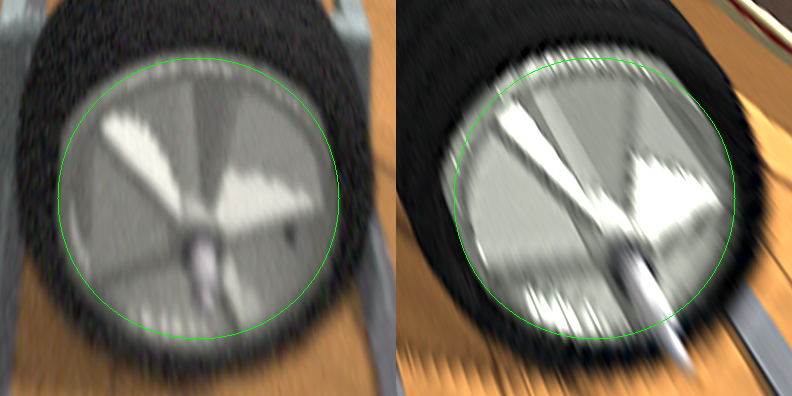

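```bash
python3 -c "
from h import *
rows([[-82.7,-70.7,215.2],[-75,-40,232],[-68,-10,250],[-65,19,262],[-65,22,262]]);print()
rows([[-65,19,262],[-45,19,262],[-20,19,262],[-4,19,262]]);print()
rows(arc(105,40,14))"
```

```text
[0.0, 0.79, 0.42]
[-0.01, 0.77, 0.45]
[-0.1, 0.72, 0.3]
[-0.02, 0.07, 0.0]

[0.49, 0.12, 0.0]
[0.61, 0.15, 0.0]
[0.39, 0.1, 0.0]

[0.04, -0.15, 0.03]
[0.04, -0.15, 0.02]
[0.04, -0.15, 0.01]
[0.04, -0.15, -0.0]
[0.04, -0.15, -0.02]
[0.04, -0.15, -0.03]
[0.04, -0.15, -0.04]
[0.04, -0.14, -0.05]
[0.03, -0.14, -0.07]
[0.03, -0.13, -0.08]
[0.03, -0.13, -0.09]
[0.03, -0.12, -0.1]
[0.03, -0.11, -0.11]
[0.03, -0.1, -0.12]
```

Emit:
servo_tool(
  plan=[
    [[1,0,0.6,0.4,0,0,0],[1,0,0.7,0.4,0,0,0],[1,-0.05,0.7,0.3,0,0,0],[1,-0.07,0.35,0.07,0,0,0],[1,0,0,0,0,0,0]],
  ],
)

```text
t: 4.88
ee_pos: [518.9, 21.4, 264.0]
orientation: [-2.092, -0.273, -2.098]
ft_force: [-0.6, -0.5, -1.0]
width: 0.5
grasp_force: 0.0
```

```bash
python3 -c "from h import *;state()"
```

```text
t 4.8833 q [-0.16  0.68  2.42  2.74  1.53 -1.56] tcp [518.9  21.4 264. ] 
local R
 [[-0.001  0.004  1.   ]
 [ 0.012 -1.     0.004]
 [ 1.     0.012  0.001]] 
local tcp [-140.2   24.5  264. ] tip [-60.2  24.8 264.1] F [-0.6 -0.5 -1. ] 0.46962916674604094
```

Emit:
servo_tool(
  plan=[
    [[1,0.4,0.1,0,0,0,0],[1,0.55,0.13,0,0,0,0],[1,0.43,0.1,0,0,0,0],[1,0.04,-0.15,0.03,0,0,0],[1,0.04,-0.15,0.02,0,0,0]],
  ],
)

```text
t: 5.3
ee_pos: [578.0, 19.2, 264.9]
orientation: [-2.095, -0.269, -2.099]
ft_force: [-0.5, -0.5, 0.5]
width: 0.8
grasp_force: 0.0
```

Emit:
servo_tool(
  plan=[
    [[1,0.04,-0.15,0.01,0,0,0],[1,0.04,-0.15,0,0,0,0],[1,0.04,-0.15,-0.02,0,0,0],[1,0.04,-0.15,-0.03,0,0,0],[1,0.04,-0.15,-0.04,0,0,0]],
  ],
)

```text
t: 5.72
ee_pos: [584.8, -11.4, 261.0]
orientation: [-2.098, -0.267, -2.097]
ft_force: [-1.6, 3.1, 0.4]
width: 0.7
grasp_force: 1.1
```

```bash
python3 -c "from h import *;state()"
```

```text
t 5.7167 q [-0.21  0.67  2.28  2.68  1.4  -1.5 ] tcp [584.8 -11.4 261. ] 
local R
 [[ 0.002 -0.001  1.   ]
 [ 0.01  -1.    -0.001]
 [ 1.     0.01  -0.002]] 
local tcp [-84.2 -23.3 261. ] tip [ -4.2 -23.4 260.9] F [-1.6  3.1  0.4] 0.7420120072206583
```

```bash
python3 -c "
from h import *
rows([[-4,-23.4,260.9]]+arc(69,42,5,r=77))"
```

```text
[0.05, -0.1, 0.02]
[0.04, -0.16, -0.07]
[0.04, -0.15, -0.09]
[0.04, -0.15, -0.1]
[0.03, -0.14, -0.12]
[0.03, -0.12, -0.13]
```

Emit:
servo_tool(
  plan=[
    [[1,0.04,-0.16,-0.05,0,0,0],[1,0.04,-0.15,-0.09,0,0,0],[1,0.04,-0.15,-0.1,0,0,0],[1,0.03,-0.14,-0.12,0,0,0],[1,0.02,-0.08,-0.08,0,0,0]],
  ],
)

```text
t: 6.13
ee_pos: [592.3, -38.9, 243.1]
orientation: [-2.097, -0.266, -2.099]
ft_force: [0.1, 2.9, 0.5]
width: 0.3
grasp_force: 1.3
```

```bash
python3 - <<'E'
from h import *
state()
s=np.load('s.npy')[:3]
im=[]
for n in('top','scene'):
    i=vision.get_image(n)[:,:,::-1].copy();cv2.imwrite(f'pics/{n}3.png',i);im.append(rect(n,s,i))
cv2.imwrite('pics/rect3.png',np.hstack(im))
E
```

```text
t 6.1333 q [-0.28  0.72  2.24  2.61  1.42 -1.49] tcp [592.3 -38.9 243.1] 
local R
 [[ 0.001 -0.002  1.   ]
 [ 0.011 -1.    -0.002]
 [ 1.     0.011 -0.001]] 
local tcp [-83.6 -51.8 243.1] tip [ -3.6 -52.  243.1] F [0.1 2.9 0.5] 0.34221953124672877
```

View pics/rect3.png

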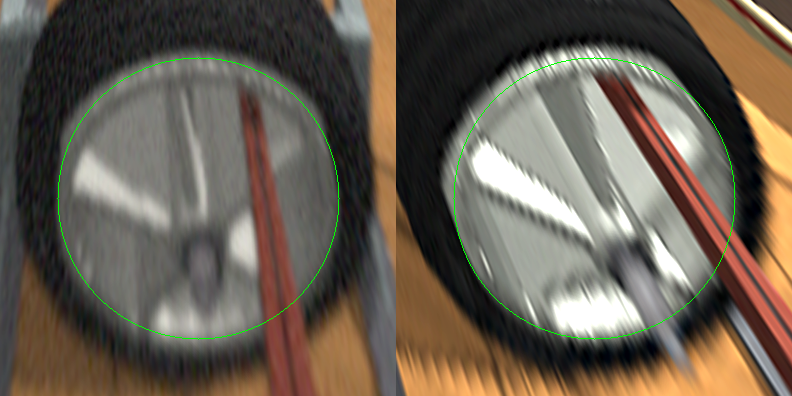

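Emit:
servo_tool(
  plan=[
    [[1,0.02,-0.08,-0.09,0,0,0],[1,0.02,-0.07,-0.08,0,0,0],[1,0.01,-0.04,-0.05,0,0,0],[1,0,0,0,0,0,0],[1,0,0,0,0,0,0]],
  ],
)

```text
t: 6.65
ee_pos: [594.0, -45.7, 234.7]
orientation: [-2.098, -0.266, -2.098]
ft_force: [-0.4, 0.1, -0.5]
width: 0.6
grasp_force: 0.0
```

```bash
python3 -c "from h import *;state()"
```

```text
t 6.65 q [-0.3   0.75  2.23  2.6   1.43 -1.5 ] tcp [594.  -45.7 234.7] 
local R
 [[ 0.001 -0.002  1.   ]
 [ 0.011 -1.    -0.002]
 [ 1.     0.011 -0.001]] 
local tcp [-83.5 -58.8 234.7] tip [ -3.5 -59.  234.6] F [-0.4  0.1 -0.5] 0.6060682704071071
```

Emit:
servo_tool(
  plan=[
    [[1,-0.01,0.05,0.08,0,0,0],[1,-0.5,-0.12,0,0,0,0],[1,-0.8,-0.2,0,0,0,0],[1,-0.8,-0.2,0,0,0,0],[1,-0.3,-0.4,0,0,0,0]],
  ],
)

```text
t: 7.07
ee_pos: [494.2, -78.3, 238.1]
orientation: [-2.098, -0.266, -2.092]
ft_force: [0.8, 0.2, -0.5]
width: 0.2
grasp_force: 0.0
```

```bash
cat > fit.py <<'E'
from h import *
def edges(b):  # front-face edges of five spokes, spoke at math angle b (deg, ccw seen from robot)
    E=[]
    for i in range(5):
        t=np.radians(b+72*i);r=np.linspace(45,108,40)
        x=-26+8*(r-27)/87
        for o in(-7,7):
            yy=r*np.cos(t)-o*np.sin(t);zz=r*np.sin(t)+o*np.cos(t)
            E.append(np.c_[x,-yy,190+zz])
    return E
def score(n,s,g,b):
    sc=0
    for e in edges(b):
        q=proj(n,W(s,e));d=np.gradient(q,axis=0);nn=np.c_[-d[:,1],d[:,0]]/np.linalg.norm(d,axis=1)[:,None]
        f=lambda p:cv2.remap(g,p[:,0].astype(np.float32),p[:,1].astype(np.float32),cv2.INTER_LINEAR).ravel()
        sc+=abs(np.mean(f(q+nn)-f(q-nn)))*np.linalg.norm(q[-1]-q[0])
    return sc
def ang(k):
    s=np.load('s.npy')[:3];B=np.arange(0,72,1.)
    T=np.zeros(72)
    for n in('top','scene'):
        g=cv2.GaussianBlur(cv2.imread(f'pics/{n}{k}.png',0).astype(np.float32),(0,0),.7)
        S=np.array([score(n,s,g,b) for b in B]);T+=S/S.mean()
        print(k,n,[(int(B[i]),int(S[i])) for i in np.argsort(-S)[:6]])
    print(k,'both',[(int(B[i]),round(T[i],2)) for i in np.argsort(-T)[:6]])
E
python3 - <<'E'
from fit import *
state()
for n in('top','scene'): cv2.imwrite(f'pics/{n}4.png',vision.get_image(n)[:,:,::-1])
for k in(0,2,3,4): ang(k)
E
```

```text
t 7.0667 q [-0.5   0.75  2.4   2.4   1.58 -1.59] tcp [494.2 -78.3 238.1] 
local R
 [[ 0.004  0.001  1.   ]
 [ 0.008 -1.     0.001]
 [ 1.     0.008 -0.004]] 
local tcp [-188.3  -66.4  238.1] tip [-108.3  -66.3  237.9] F [ 0.8  0.2 -0.5] 0.2189677480153693
0 top [(55, 3237), (56, 3229), (54, 3188), (53, 3137), (57, 3136), (52, 3075)]
0 scene [(62, 6818), (63, 6650), (61, 6647), (54, 6516), (53, 6433), (55, 6317)]
0 both [(54, np.float64(3.31)), (55, np.float64(3.29)), (53, np.float64(3.27)), (56, np.float64(3.22)), (57, np.float64(3.14)), (52, np.float64(3.14))]
2 top [(67, 3543), (66, 3509), (68, 3509), (65, 3451), (69, 3397), (64, 3381)]
2 scene [(64, 8295), (65, 8294), (63, 8264), (66, 8219), (62, 8115), (67, 8005)]
2 both [(66, np.float64(3.48)), (65, np.float64(3.47)), (67, np.float64(3.45)), (64, np.float64(3.43)), (63, np.float64(3.41)), (62, np.float64(3.36))]
3 top [(34, 2552), (35, 2536), (36, 2522), (37, 2513), (33, 2512), (28, 2484)]
3 scene [(32, 6121), (31, 6090), (33, 6087), (30, 5991), (34, 5946), (23, 5918)]
3 both [(33, np.float64(3.46)), (34, np.float64(3.45)), (32, np.float64(3.39)), (35, np.float64(3.37)), (28, np.float64(3.36)), (29, np.float64(3.34))]
4 top [(24, 3974), (25, 3939), (23, 3913), (26, 3843), (27, 3713), (22, 3703)]
4 scene [(14, 7561), (13, 7524), (15, 7438), (12, 7416), (11, 7337), (10, 7315)]
4 both [(14, np.float64(3.2)), (23, np.float64(3.19)), (15, np.float64(3.18)), (24, np.float64(3.17)), (13, np.float64(3.16)), (22, np.float64(3.12))]
```

```bash
python3 - <<'E'
from fit import *
s=np.load('s.npy')[:3];k=1.65;out=[]
for n in('top','scene'):
    img=cv2.imread(f'pics/{n}4.png');Wd,H=396,296
    u,v=np.meshgrid(np.arange(Wd),np.arange(H));y=120-u/k;z=190+130-v/k
    q=proj(n,W(s,np.c_[np.full(u.size,-20),y.ravel(),z.ravel()])).reshape(H,Wd,2).astype(np.float32)
    o=cv2.convertScaleAbs(cv2.remap(img,q[...,0],q[...,1],cv2.INTER_CUBIC),alpha=1.5);o2=o.copy()
    # local cam, to project model points on the x=-20 plane
    R=cv2.Rodrigues(P[n]['rvec'])[0];C=-R.T@P[n]['tvec'];c,sn=np.cos(s[2]),np.sin(s[2])
    C=np.array([c*(C[0]-s[0])+sn*(C[1]-s[1]),-sn*(C[0]-s[0])+c*(C[1]-s[1]),C[2]])
    for e in edges(18):
        t=(-20-C[0])/(e[:,0]-C[0]);p=C+t[:,None]*(e-C)
        pp=np.c_[(120-p[:,1])*k,(320-p[:,2])*k].round().astype(int)
        cv2.polylines(o2,[pp.reshape(-1,1,2)],False,(0,0,255),1)
    out.append(np.hstack([o,o2]))
cv2.imwrite('pics/fin.png',np.vstack(out))
E
```

```text
(no output)
```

View pics/fin.png

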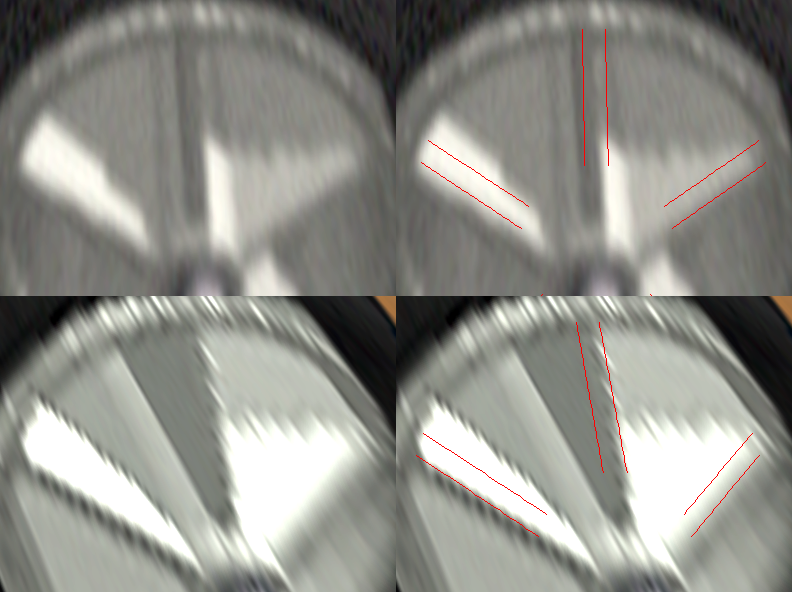

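```bash
python3 - <<'E'
from fit import *
s0=np.load('s.npy')[:3];k=1.65
def px(n,pts): # panel -> raw pixels
    p=np.array(pts,float);return proj(n,W(s0,np.c_[np.full(len(p),-20),120-p[:,0]/k,320-p[:,1]/k]))
# (camera, spoke offset from beta, side(+7 = ccw side), pts)
O=[('top',72,-7,[(200,40),(203,165)]),('top',72,7,[(178,40),(182,165)]),('top',0,7,[(350,163),(245,245)]),('top',144,-7,[(28,174),(148,250)]),
('scene',72,-7,[(208,54),(225,144),(232,200)]),('scene',0,7,[(350,155),(275,262)]),('scene',144,-7,[(30,173),(190,270)])]
O=[(n,d,o,px(n,p)) for n,d,o,p in O]
def res(v,use=('top','scene')):
    s=s0+[v[0],v[1],v[3]/100];out=[]
    for n,d,o,q in O:
        if n not in use: continue
        t=np.radians(v[2]+d);r=np.array([27,114.]);x=np.array([-26,-18.])
        L=proj(n,W(s,np.c_[x,-(r*np.cos(t)-o*np.sin(t)),190+r*np.sin(t)+o*np.cos(t)]))
        u=L[1]-L[0];u/=np.linalg.norm(u);out+=list(((q-L[0])@[-u[1],u[0]]))
    return np.r_[out,np.array([v[0]/6,v[1]/6,v[3]/3])*.5]
for use in(('top','scene'),('top',),('scene',)):
    r=least_squares(res,[0,0,18,0],args=(use,));print(use,r.x.round(2),r.fun.round(1))
E
```

```text
('top', 'scene') [-4.57  4.55 18.33  1.24] [-0.1 -0.2  0.2  0.5  0.5  0.6 -0.3 -0.4 -0.2 -0.2 -0.6 -0.3 -0.2 -0.
  0.2 -0.4  0.4  0.2]
('top',) [-5.32  3.34 18.9   0.66] [-0.1 -0.4  0.2  0.3 -0.1  0.1  0.  -0.1 -0.4  0.3  0.1]
('scene',) [-4.06  4.45 18.7   1.35] [ 0.2  0.1 -0.4  0.   0.  -0.1  0.  -0.3  0.4  0.2]
```

```bash
python3 -c "
from workcell import close_job
print(close_job())"
```

```text
the job is handed in; nothing more can be done
None
```

The job is handed in: two gentle spoke pushes (about 3 N at most in the readings) left the valve within about 1° of straight down by the spoke fit in both cameras. The fingers are clear, and the path stayed well above the loose items, though I did not re-measure them; no verdict came back.

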